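Fit the sample disc and lock it with its flange nut

TASK

Fit the sample disc onto the stud of the drive base so that it lies flat on the platter, then lock it with the hex flange nut from the sloped ledge: set the nut squarely on the stud, back it off (counter-clockwise) until its thread drops in, and only then screw it down clockwise until its flange bears flat on the disc's collar. Let go of it, and leave the other things on the bench where they are.

Things in the scene. Friction and masses are not known exactly. Their poses are not given: they have to be found in the camera images.
- disc_center (a point): White sample disc, 160 mm across, 10 mm thick, with a plain round collar standing 30 mm above it in its middle (62 mm outside, 51 mm bore right through); about 0.35 kg. Lies flat on the bench, collar up. This point is on its axis, 20 mm above its underside; the collar's top is 20 mm higher. z is the axis, up. Grip it across the collar.
- nut_center (a point): Aluminium hex flange nut, 42 mm tall, about 0.25 kg: flange 76 mm across, 6 mm thick; on it a hexagon 36 mm tall, 58 mm across flats (flats face +y and -y of this frame and every 60 degrees); bore 48 mm right through, 3 thread lugs inside. Point on its axis, 21 mm above the flange's underside; z from flange to hexagon. Starts flange down on the ledge, leaning as its face.
- ledge: Fixed white stand 110 by 100 mm, its top a face that slopes at 25 degrees and looks up and towards its own -x side (roughly to the robot), with a low lip at the lower edge that holds the nut. Origin: middle of its underside; x points from the low to the high edge. The middle of the sloped face is 60 mm above the origin.
- base: Fixed square drive base 170 by 170 mm, 35 mm high, with a round grey platter 148 mm across whose top is 45 mm above the bench; an upright steel stud stands in its middle. Origin: middle of its underside; z up. With the disc seated, its underside is 45 mm and its collar's top 85 mm above the bench.
- stud_top (a point): Top of the stud's thread, on its axis, 107 mm above the bench; three stop teeth stand 7 mm, a tapered nose 29 mm across 14 mm higher. Stud 44 mm across, coarse right-hand three-start thread, 36 mm per turn; where its starts lie is not known. A nut set on it rests with its underside 102 mm above the bench (higher if on a tooth); turned clockwise there it jams on the teeth.
- thread_in (a point): Point on the stud's axis, 90 mm above the bench: the nut's underside when dropped in. Turned counter-clockwise from above, at most about 110 degrees, a nut on the stud falls 12 mm to here by its weight in a window about 15 to 25 degrees wide, then meets a stop. It must be loosely held or pushed down to fall. Then 60 to 115 degrees clockwise lower it 5 mm onto the collar until tight.

How it is judged:
On the way, in this order (a step that is already met when the one before it is completed fails the run):
1. the disc lies flat on the platter, over the stud (z of disc_center in the frame of base below 0.068 m and horizontal distance between disc_center and stud_top below 0.006 m and angle between disc_center's own z axis and vertical below 0.05 rad), for 0.2 s.
2. the nut has dropped into the thread of the stud, with the disc still seated (all of step 1 and z of nut_center in the frame of base between 0.103 and 0.1135 m and horizontal distance between nut_center and stud_top below 0.005 m and angle between nut_center's own z axis and vertical below 0.06 rad), for 0.1 s.
At the end, for the whole second after the job is handed in: The disc lies flat on the platter (underside within 3 mm of it, axis within 6 mm of the stud's, tilt under 0.05 rad) and the nut is screwed down on the stud, its flange within 1.8 mm of the collar's top, its axis within 5 mm of the stud's and upright within 0.06 rad; both at rest (all of step 1 and z of nut_center in the frame of base between 0.103 and 0.1078 m and horizontal distance between nut_center and stud_top below 0.005 m and angle between nut_center's own z axis and vertical below 0.06 rad and linear speed of each of nut, disc below 0.01 m/s); the robot touches nothing.
It fails at once if one of the other loose things on the bench is pushed away by more than 30 mm (distance of any of reagent, jar, beaker, spacer, tuberack, tipbox, driver from where it was at the start of the episode above 0.03 m).
It also fails if it takes over 72 s, if anything falls off the work surface, if the arm or the gripper's body presses on something with over 40 N, if the wrist force passes 120 N, or if a joint passes its speed limit or range.

ROBOT

A 7-joint arm with a two-finger parallel gripper is mounted at the origin on the work surface. World frame = base frame: x ahead of the robot, y to its left, z up, the work surface at z = 0. Lengths are in m, angles in rad, forces in N, time in s.
With the tool pointing down it reaches from about 0.4 to 0.925 m from the base axis. Payload 4.1 kg.
Tool frame: the origin (TCP) lies on the front face of the gripper's body, between the roots of the fingers; the fingertips stand 73 mm ahead of it and the grasp point (between the pads) lies 54 mm ahead of it; z points along the fingers, y is the line along which they close (so a half turn about z gives the same grasp; the last joint's range is limited). The gripper opens to 85 mm and grips with 20 to 120 N. Pads are 22 mm wide; open, the fingers measure 114 mm over their backs; the gripper's body (76 mm by 85 mm) begins 54 mm behind the grasp point. The pads swing forward as they close: fully open they stand 13 mm farther back than shut.
Start: joints at [-1.386, 0.398, 0.045, 1.537, -0.019, 1.207, -0.051], TCP at [0.182, 0.624, 0.304] pointing down, gripper open.
Joint ranges: [-2.82, 2.82], [-0.49, 2.23], [-1.37, 1.46], [0, 2.46], [-1.36, 4.5], [0.23, 2], [-2.94, 2.94]. Speed limits (rad/s): [2.57, 2.57, 3.14, 3.14, 3.14, 3.14, 3.14].

INTERFACE

Orientations are given as a rotation vector (axis times angle).
In Python, from cell import read_state, eyes, ticket gives the robot as it stands.
- The arm moves only by the tool arm_command, never from a script. Its arguments are lists of equal length, an entry for each row: "delta_pos": the shift along the tool's x, y, z in mm, a list of three; "twist": the turn, a rotation vector about the tool's x, y, z in rad, a list of three; "grip": the gripper's target within -1 to 1 (shut at 1, half-way at 0, fully open at -1). A call has exactly 10 rows; each row is the pose to reach, as a shift and turn from the pose commanded when the call began, along the tool's axes at that moment; what a row does not reach only later rows make up. A row lasts 1/12 s, in which the tool goes at most 41.7 mm and 7.16 degrees, less where a joint would pass 70% of its speed; a pose out of reach is approached as far as the arm can. A call with a gripper value outside its range is refused whole. The fingers move at their own pace and stop on an object; "grip_force" is the grip in N (left out, the last holds). Time passes only in rows, so rows that repeat a pose let the fingers close, or fill a call up. It gives the time, the measured TCP pose, the force, the opening and the grip force at its end, in the units of the state.
- read_state(): the state, without advancing time (a new reading comes with each control period).
- eyes.snapshot(name): name is "scene" or "side" or "wrist"; returns (picture, depth): 400x640x3 uint8, red, green, blue; 400x640 float32, m along the optical axis (not along the pixel's ray), 0 where there is no reading.
- eyes.calibration(name): a dict with "K" (3x3 intrinsics, pixels), "extrinsics" (4x4, takes a point from world to camera coordinates); the wrist camera has in their place "T_tool_cam" (4x4, takes a point from camera to tool coordinates, whose origin is the TCP and whose axes are the flange's). Camera axes: x right, y up, looking along -z (the intrinsics and any distortion apply to the point x, -y, -z); pixel columns grow to the right and rows downward; lengths in m; the calibration is good to about 2 mm. The wrist camera is an equidistant fisheye: a pixel r from the principal point sees the ray r / f radians off the axis. A picture is of the moment at which its call begins: read the wrist's pose just before it. calibration takes no time and is no camera call.
- ticket.job_done(): hands the job in; it is judged then, once.
The state is a dict: "time": time; "qpos": joint angles; "qd": joint speeds; "effort": joint torques, N m; "ee_pos": TCP position; "tool_rot": TCP orientation; "ft_force": force on the tool from outside, world axes, zero at the start; "torque": the same for the moment, N m; "finger_gap": opening from 0.0 (shut) to 1.0 (fully open); "grasp_force": force on a finger pad.
Only numpy, scipy, OpenCV 4.12 (cv2) and the standard library are available. Lean on these libraries where they do the work, as an engineer would, in place of code of your own. Each camera call takes 0.05 s, during which the arm holds its last target. There are 200 camera calls.

## Working session

There is one attempt and no reset: what is moved stays moved. The work goes in short steps, Python scripts to look and compute and a tool call to move; the robot and the scene stay as the last step left them, time stands still between calls to the robot, and variables do not carry over. Pictures are saved under pics/ and viewed, at most 10 in all, crops included, and the job is handed in when it is done.

Besides the shell and the picture viewer there is one more tool, called after "Request:" as a command line: name --argument value ..., lists and objects as JSON in quotes. arm_command: Moves the arm, as the interface text tells. Its arguments: {"type":"object","properties":{"delta_pos":{"type":"array"},"twist":{"type":"array"},"grip":{"type":"array"},"grip_force":{"type":"number"}},"required":["delta_pos","twist","grip"]}

```bash
ls; mkdir -p pics; cat > h.py <<'E'
import numpy as np, cv2
from scipy.spatial.transform import Rotation as R
from cell import read_state, eyes, ticket
def cloud(name):
    s=read_state(); p,d=eyes.snapshot(name); c=eyes.calibration(name); K=np.array(c["K"])
    v,u=np.mgrid[:400,:640].astype(float)
    x=(u-K[0,2])/K[0,0]; y=(v-K[1,2])/K[1,1]
    if name=="wrist":
        r=np.hypot(x,y); k=np.where(r>1e-9,np.tan(np.minimum(r,1.5))/np.maximum(r,1e-9),1); x=x*k;y=y*k
        T=np.eye(4);T[:3,:3]=R.from_rotvec(s["tool_rot"]).as_matrix();T[:3,3]=s["ee_pos"]
        M=T@np.array(c["T_tool_cam"])
    else: M=np.linalg.inv(np.array(c["extrinsics"]))
    P=np.stack([x*d,-y*d,-d,np.ones_like(d)],-1)@M.T
    P=P[...,:3]; P[d<=0]=np.nan
    return p,d,P
E
python3 - <<'E'
from h import *
for n in ["scene","side"]:
    p,d,P=cloud(n); cv2.imwrite(f"pics/{n}0.png",p[...,::-1]); np.savez(f"{n}0.npz",p=p,P=P); c=eyes.calibration(n); print(c)
print(read_state()); print(eyes.calibration("wrist"))
E
```

```text
pics
{'K': array([[436.53328195,   0.        , 325.36313053],
       [  0.        , 436.53328195, 200.25932034],
       [  0.        ,   0.        ,   1.        ]]), 'extrinsics': array([[ 0.52936275,  0.84832274, -0.01111762, -0.32114106],
       [-0.53666961,  0.34497956,  0.77004859,  0.24866776],
       [ 0.65708508, -0.40166855,  0.63788837, -1.36709245],
       [ 0.        ,  0.        ,  0.        ,  1.        ]])}
{'K': array([[456.05559013,   0.        , 315.13051372],
       [  0.        , 456.05559013, 197.48057838],
       [  0.        ,   0.        ,   1.        ]]), 'extrinsics': array([[ 0.96820277, -0.24948372,  0.01847364, -0.58722206],
       [ 0.17341449,  0.72254545,  0.66922006, -0.16500631],
       [-0.18030755, -0.64473711,  0.7428346 , -1.0454086 ],
       [ 0.        ,  0.        ,  0.        ,  1.        ]])}
{'time': 0.1, 'qpos': array([-1.38603925,  0.39914283,  0.04505162,  1.53777047, -0.01871641,
        1.20688857, -0.05071823]), 'qd': array([ 0.00056575, -0.00150699, -0.00067064, -0.00315989,  0.00019654,
        0.00327752, -0.00103448]), 'effort': a
[... 246 characters left out ...]
9904106e-03]), 'ft_force': array([0.35569432, 0.15884856, 0.09134776]), 'torque': array([ 0.04195178, -0.00381654,  0.03193712]), 'grasp_force': 0.0, 'finger_gap': 1.0024675556405276}
{'K': array([[309.70691629,   0.        , 319.54057506],
       [  0.        , 309.70691629, 199.78025348],
       [  0.        ,   0.        ,   1.        ]]), 'T_tool_cam': array([[-1.99587878e-04,  9.60194592e-01,  2.79331893e-01,
         7.14247374e-02],
       [ 9.99999768e-01,  9.73907261e-06,  6.81040839e-04,
         7.71417887e-04],
       [ 6.51211297e-04,  2.79331964e-01, -9.60194371e-01,
        -6.95934003e-02],
       [ 0.00000000e+00,  0.00000000e+00,  0.00000000e+00,
         1.00000000e+00]])}
```

View pics/scene0.png

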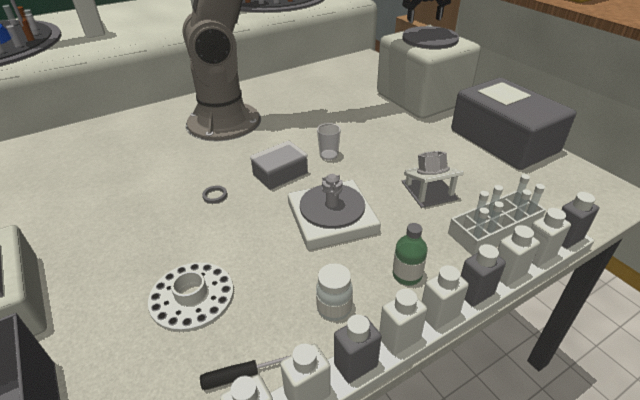

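View pics/side0.png

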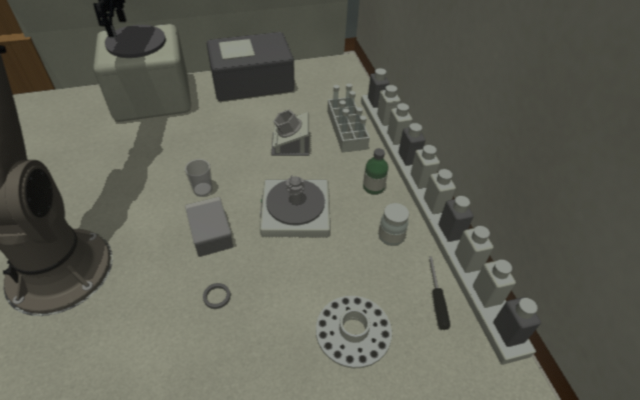

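The scene view shows the disc at about (190,292), the base and stud at (333,205), and the nut on its ledge at (432,162). The same things appear in the side view at (355,328), (295,200) and (288,125). I'll measure them from depth.

```bash
cat >> h.py <<'E'
def circ(q):
    x,y=q[:,0],q[:,1]; A=np.c_[2*x,2*y,np.ones(len(x))]
    for _ in range(5):
        s=np.linalg.lstsq(A,x*x+y*y,rcond=None)[0]; r=np.sqrt(s[2]+s[0]**2+s[1]**2)
        e=abs(np.hypot(x-s[0],y-s[1])-r); k=e<=max(0.004,np.percentile(e,70)); A,x,y=A[k],x[k],y[k]
    return s[:2],r
def near(P,c,r): return np.hypot(P[...,0]-c[0],P[...,1]-c[1])<r
E
python3 - <<'E'
from h import *
G={"scene":dict(disc=(190,290),base=(333,207),nut=(432,162)),"side":dict(disc=(355,328),base=(295,200),nut=(288,125))}
for n in G:
    z=np.load(n+"0.npz");P=z["P"]
    for k,(u,v) in G[n].items():
        w=P[v-12:v+12,u-12:u+12].reshape(-1,3); c=np.nanmedian(w,0); print(n,k,c.round(3))
        q=P[near(P,c,.13)]; print(np.histogram(q[:,2],bins=np.arange(-.01,.15,.01))[0])
        if k=="disc":
            t=q[(q[:,2]>.036)&(q[:,2]<.046)]; print(len(t),circ(t))
            t=q[(q[:,2]>.006)&(q[:,2]<.014)]; print("mean plate",t.mean(0))
        if k=="base":
            t=q[(q[:,2]>.041)&(q[:,2]<.05)]; print("plat",len(t),cv2.minEnclosingCircle((t[:,:2]*1000).astype(np.float32)))
            t=q[(q[:,2]>.03)&(q[:,2]<.039)]; print("base",cv2.minAreaRect((t[:,:2]*1000).astype(np.float32)))
            t=q[(q[:,2]>.085)&near(q,c,.08)]; print("stud",t.mean(0),t.max(0),t.min(0),t[t[:,2]>.118].mean(0))
        if k=="nut":
            t=q[(q[:,2]>.078)&near(q,c,.06)]; print("nut",t.mean(0),t.max(0),t.min(0))
E
```

```text
scene disc [ 0.597 -0.306  0.021]
[3219 5174 2230  218  329   91    0    0    0    0    0    0    0    0
    0]
277 (array([ 0.61227333, -0.30660277]), np.float64(0.028064796436495957))
mean plate [ 0.62179411 -0.31008171  0.01028845]
scene base [0.581 0.034 0.045]
[1636 1400  301  315 1416 1920   47   41   34   50   68  133   94   27
    0]
plat 1898 ((567.8333129882812, 42.17424011230469), 75.94391632080078)
base ((567.6947631835938, 41.670654296875), (168.69725036621094, 172.42782592773438), 76.14637756347656)
stud [0.57512725 0.03755541 0.10545597] [0.59090098 0.06377373 0.12264822] [0.54395292 0.01962015 0.08500639] [0.56847361 0.04106501 0.12021407]
scene nut [0.614 0.291 0.086]
[2199 1946   59   65   54  114   82   89  372  279  142   96    5    0
    0]
nut [0.61994744 0.29474838 0.08920526] [0.66907813 0.33734338 0.11221304] [0.5666094  0.24006605 0.07801479]
side disc [ 0.613 -0.301  0.008]
[5508 4184 1077  122  279   28    0    0    0    0    0    0    0    0
    0]
212 (array([ 0.61048045, -0.30585404]), np.float64(0.028139671725250497))
mean plate [ 0.60824738 -0.31163801  0.00920682]
side base [0.56  0.03  0.045]
[1936  778  180  248 1266 1714   36   29   15   36   50  104   93   18
    0]
plat 1655 ((565.4194946289062, 43.122825622558594), 75.24227905273438)
base ((565.9949340820312, 43.35478973388672), (172.013671875, 168.61741638183594), 76.19915008544922)
stud [0.56395918 0.03559477 0.10592396] [0.58702045 0.06500472 0.12197594] [0.54427508 0.02045826 0.08511728] [0.56621675 0.04264542 0.11990104]
side nut [0.601 0.287 0.078]
[2022 1240   23   21   63  129   88  142  294  192   95   53    2    0
    0]
nut [0.60953516 0.29678084 0.08881486] [0.65852851 0.33830284 0.11054124] [0.56508196 0.24422204 0.07802852]
```

```bash
cat >> h.py <<'E'
def go(p,yaw,tilt=None):
    "delta (mm) and twist to a TCP pose; yaw = world angle of tool x (deg), tool down, or tilt = rotation matrix"
    s=read_state(); Rc=R.from_rotvec(s["tool_rot"]); a=np.radians(yaw)
    if tilt is None: x=np.array([np.cos(a),np.sin(a),0]); z=np.array([0,0,-1.]); tilt=np.c_[x,np.cross(z,x),z]
    d=Rc.inv().apply(np.array(p)-s["ee_pos"])*1000
    print("d",d.round(1),"tw",(Rc.inv()*R.from_matrix(tilt)).as_rotvec().round(4),"t",round(s["time"],2),"ee",s["ee_pos"].round(4),"q",s["qpos"].round(2),"F",s["ft_force"].round(1),"gap",round(s["finger_gap"],3),"gf",round(s["grasp_force"],1))
E
python3 -c "
from h import *
go([.611,-.306,.26],63)"
```

```text
d [-672.2 -772.2   44.4] tw [-1.2000e-03  1.7000e-03  1.7584e+00] t 0.1 ee [0.1818 0.6236 0.3029] q [-1.39  0.4   0.05  1.54 -0.02  1.21 -0.05] F [0.4 0.2 0.1] gap 1.002 gf 0.0
```

Request:
arm_command --delta_pos '[[-26,-30,0],[-52,-60,0],[-78,-90,0],[-105,-120,0],[-131,-150,0],[-157,-180,0],[-183,-210,0],[-210,-240,0],[-236,-270,0],[-262,-300,0]]' --twist '[[0,0,0.07],[0,0,0.14],[0,0,0.21],[0,0,0.28],[0,0,0.35],[0,0,0.42],[0,0,0.49],[0,0,0.56],[0,0,0.63],[0,0,0.7]]' --grip '[-1,-1,-1,-1,-1,-1,-1,-1,-1,-1]'

```text
time: 0.93
ee_pos: [0.3498, 0.2606, 0.3037]
tool_rot: [-1.488, -2.766, 0.0]
ft_force: [1.0, -1.6, -0.5]
finger_gap: 0.998
grasp_force: 0.0
```

```bash
python3 -c "
from h import *
go([.611,-.306,.26],63)"
```

```text
d [-616.7  -94.3   43.5] tw [-3.000e-04 -2.000e-04  1.055e+00] t 0.93 ee [0.3498 0.2606 0.3037] q [-1.08  0.    0.34  2.02 -0.    1.11 -0.15] F [ 1.  -1.6 -0.5] gap 0.998 gf 0.0
```

Request:
arm_command --delta_pos '[[-40,-6,0],[-80,-12,0],[-120,-18,0],[-160,-24,0],[-200,-31,0],[-240,-37,0],[-280,-43,0],[-320,-49,0],[-360,-55,0],[-400,-61,0]]' --twist '[[0,0,0.1],[0,0,0.2],[0,0,0.3],[0,0,0.4],[0,0,0.5],[0,0,0.6],[0,0,0.7],[0,0,0.8],[0,0,0.9],[0,0,1.0]]' --grip '[-1,-1,-1,-1,-1,-1,-1,-1,-1,-1]'

```text
time: 1.77
ee_pos: [0.5206, -0.1058, 0.3038]
tool_rot: [-2.633, -1.713, -0.001]
ft_force: [0.2, 0.8, -0.5]
finger_gap: 0.999
grasp_force: 0.0
```

```bash
python3 -c "
from h import *
go([.611,-.306,.26],63)"
```

```text
d [-146.3  163.8   43.7] tw [-0.0001 -0.0006  0.0538] t 1.77 ee [ 0.5206 -0.1058  0.3038] q [-0.55  0.25  0.79  1.84 -0.19  1.14 -0.11] F [ 0.2  0.8 -0.5] gap 0.999 gf 0.0
```

Request:
arm_command --delta_pos '[[-25,27,0],[-50,54,0],[-75,82,0],[-100,109,10],[-125,136,25],[-146,164,44],[-146,164,44],[-146,164,44],[-146,164,44],[-146,164,44]]' --twist '[[0,0,0.054],[0,0,0.054],[0,0,0.054],[0,0,0.054],[0,0,0.054],[0,0,0.054],[0,0,0.054],[0,0,0.054],[0,0,0.054],[0,0,0.054]]' --grip '[-1,-1,-1,-1,-1,-1,-1,-1,-1,-1]'

```text
time: 2.6
ee_pos: [0.6122, -0.3022, 0.2606]
tool_rot: [-2.673, -1.649, -0.002]
ft_force: [0.1, -0.1, -0.1]
finger_gap: 0.998
grasp_force: 0.0
```

```bash
cat >> h.py <<'E'
def ring(P,c,z0,z1,r): 
    t=P[near(P,c,r)&(P[...,2]>z0)&(P[...,2]<z1)]; return (len(t),)+circ(t)
E
python3 -c "
from h import *
p,d,P=cloud('wrist'); cv2.imwrite('pics/w1.png',p[...,::-1])
t=P[near(P,(.611,-.306),.12)]; print(np.histogram(t[:,2],bins=np.arange(-.01,.06,.005)))
print(ring(P,(.611,-.306),.036,.046,.06))
go([.611,-.306,.088],63)"
```

```text
(array([    0, 13154,  6162,  7369,  5973,   105,   115,   131,   141,
         864,   169,     0,     0]), array([-0.01 , -0.005,  0.   ,  0.005,  0.01 ,  0.015,  0.02 ,  0.025,
        0.03 ,  0.035,  0.04 ,  0.045,  0.05 ,  0.055]))
(1005, array([ 0.61003746, -0.30580016]), np.float64(0.027975192050172213))
d [ -4.4   0.3 173. ] tw [ 0.0013 -0.0016  0.0063] t 2.65 ee [ 0.6124 -0.3021  0.261 ] q [-0.09  0.6   0.74  1.51 -0.42  1.2   0.25] F [ 0.1  0.  -0.9] gap 1.0 gf 0.0
```

View pics/w1.png

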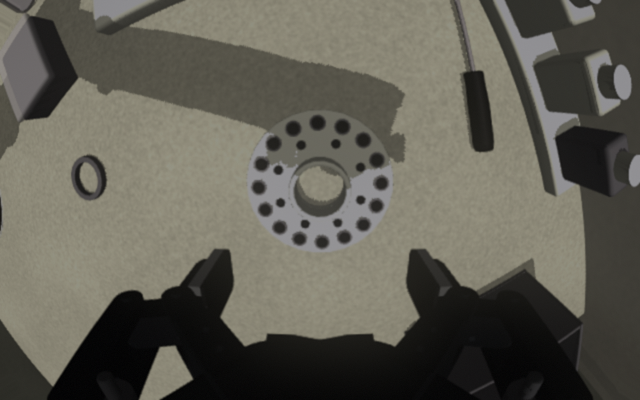

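The wrist view shows the disc centred at (320,180) between the finger tips at (220,260) and (420,260). A dark box is at the lower right, near (540,320). I'll check how close the box is before descending.

```bash
python3 -c "
from h import *
for n in ['scene','side']:
    P=np.load(n+'0.npz')['P']; t=P[near(P,(.61,-.306),.25)&(P[...,2]>.05)]; print(n,len(t), t.min(0) if len(t) else 0,t.max(0) if len(t) else 0)
    t=t[:,:2]-[.61,-.306] if len(t) else np.ones((1,2)); print(np.hypot(*t.T).min())"
```

```text
scene 611 [ 0.62032594 -0.55477275  0.0500055 ] [ 0.77904235 -0.10322678  0.14198767]
0.2428852607183305
side 129 [ 0.74712822 -0.12154347  0.0502891 ] [ 0.77714728 -0.09796323  0.09256781]
0.24301933801451137
```

Request:
arm_command --delta_pos '[[-4,0,15],[-4,0,35],[-4,0,60],[-4,0,80],[-4,0,100],[-4,0,115],[-4,0,115],[-4,0,115],[-4,0,115],[-4,0,115]]' --twist '[[0,0,0],[0,0,0],[0,0,0],[0,0,0],[0,0,0],[0,0,0],[0,0,0],[0,0,0],[0,0,0],[0,0,0]]' --grip '[-1,-1,-1,-1,-1,-1,-1,-1,-1,-1]'

```text
time: 3.48
ee_pos: [0.611, -0.3077, 0.1468]
tool_rot: [2.673, 1.646, 0.003]
ft_force: [0.5, -0.1, 1.0]
finger_gap: 0.998
grasp_force: 0.0
```

```bash
python3 -c "
from h import *
p,d,P=cloud('wrist')
print(ring(P,(.611,-.306),.036,.046,.06))
go([.6105,-.306,.088],63)"
```

```text
(2493, array([ 0.61017793, -0.30557889]), np.float64(0.02787791797776026))
d [ 1.3 -1.3 58.6] tw [ 0.0028 -0.0003  0.0044] t 3.53 ee [ 0.6109 -0.3077  0.1466] q [-0.04  0.71  0.67  1.61 -0.5   1.    0.32] F [ 0.2 -0.3 -0.1] gap 0.998 gf 0.0
```

Request:
arm_command --delta_pos '[[1,-1,15],[1,-1,30],[1,-1,45],[1,-1,58],[1,-1,58],[1,-1,58],[1,-1,58],[1,-1,58],[1,-1,58],[1,-1,58]]' --twist '[[0,0,0],[0,0,0],[0,0,0],[0,0,0],[0,0,0],[0,0,0],[0,0,0],[0,0,0],[0,0,0],[0,0,0]]' --grip '[-1,-1,-1,-1,-1,1,1,1,1,1]' --grip_force 70

```text
time: 4.37
ee_pos: [0.6101, -0.3066, 0.0878]
tool_rot: [2.674, 1.646, 0.001]
ft_force: [-0.4, -0.7, 0.9]
finger_gap: 0.697
grasp_force: 76.5
```

Request:
arm_command --delta_pos '[[0,0,0],[0,0,0],[0,0,-10],[0,0,-20],[0,0,-40],[0,0,-60],[0,0,-85],[0,0,-110],[0,0,-130],[0,0,-130]]' --twist '[[0,0,0],[0,0,0],[0,0,0],[0,0,0],[0,0,0],[0,0,0],[0,0,0],[0,0,0],[0,0,0],[0,0,0]]' --grip '[1,1,1,1,1,1,1,1,1,1]'

```text
time: 5.2
ee_pos: [0.6113, -0.3072, 0.2221]
tool_rot: [2.669, 1.644, 0.007]
ft_force: [0.9, -0.8, -3.2]
finger_gap: 0.698
grasp_force: 76.8
```

```bash
python3 -c "
from h import *
go([.567,.042,.24],63)
p,d,P=cloud('side'); cv2.imwrite('pics/s2.png',p[...,::-1])
"
```

```text
d [ 291.9 -196.6  -19.4] tw [ 0.0081 -0.0006  0.0044] t 5.2 ee [ 0.6113 -0.3072  0.2221] q [-0.07  0.63  0.72  1.55 -0.45  1.12  0.28] F [ 0.9 -0.8 -3.2] gap 0.698 gf 76.8
```

View pics/s2.png

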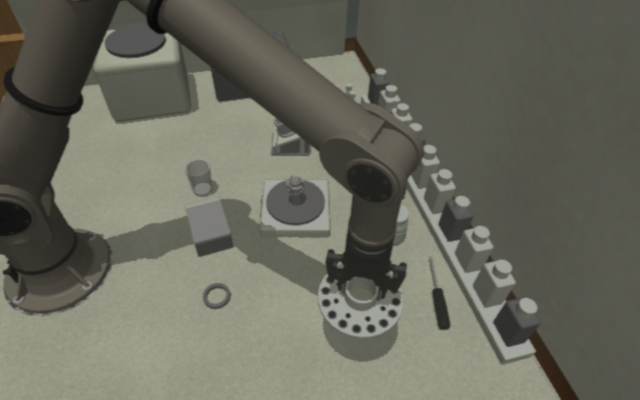

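The side view shows the disc held level at (360,290). I'll stop short of the stud so that the wrist camera can see past the disc.

Request:
arm_command --delta_pos '[[10,-12,-10],[28,-35,-20],[48,-60,-20],[70,-86,-20],[92,-112,-20],[114,-138,-20],[136,-164,-20],[152,-185,-20],[162,-197,-20],[162,-197,-20]]' --twist '[[0.008,0,0],[0.008,0,0],[0.008,0,0],[0.008,0,0],[0.008,0,0],[0.008,0,0],[0.008,0,0],[0.008,0,0],[0.008,0,0],[0.008,0,0]]' --grip '[1,1,1,1,1,1,1,1,1,1]'

```text
time: 6.08
ee_pos: [0.5039, -0.0675, 0.2346]
tool_rot: [-2.658, -1.649, 0.011]
ft_force: [0.7, 0.1, -4.6]
finger_gap: 0.693
grasp_force: 77.3
```

```bash
python3 -c "
from h import *
p,d,P=cloud('wrist'); cv2.imwrite('pics/w3.png',p[...,::-1])
c=(.567,.042)
t=P[near(P,c,.06)&(P[...,2]>.095)&(P[...,2]<.13)]; print(len(t),t.mean(0),t.min(0),t.max(0)); n=t[t[:,2]>.119]; print(len(n),cv2.minEnclosingCircle((n[:,:2]*1000).astype(np.float32)),n.mean(0))
n=P[near(P,c,.1)&(P[...,2]>.042)&(P[...,2]<.049)]; print('plat',len(n),cv2.minEnclosingCircle((n[:,:2]*1000).astype(np.float32)))
n=P[near(P,c,.16)&(P[...,2]>.03)&(P[...,2]<.039)]; print('base',cv2.minAreaRect((n[:,:2]*1000).astype(np.float32)))
go([.567,.042,.24],63)"
```

```text
3382 [0.5638606  0.04072855 0.11245718] [0.54281879 0.02085202 0.09505753] [0.58758679 0.06480956 0.12271316]
838 ((565.4861450195312, 42.594825744628906), 11.732481956481934) [0.56490042 0.04264587 0.12042605]
plat 12650 ((565.0908203125, 43.199031829833984), 73.89341735839844)
base ((563.0641479492188, 36.374664306640625), (121.599609375, 197.95895385742188), 63.18539047241211)
d [127.7   5.6  -4.9] tw [-0.0122  0.0002  0.0088] t 6.13 ee [ 0.505  -0.0698  0.2352] q [-0.62  0.3   0.81  1.96 -0.26  1.   -0.15] F [-0.4  0.3 -4.3] gap 0.699 gf 77.3
```

View pics/w3.png

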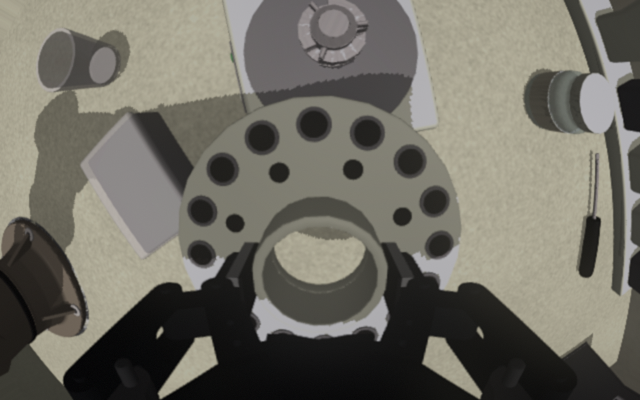

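The wrist view shows the collar at about (320,270) held between the fingers, and the stud nose at (333,22) ahead on the dark platter. Next I'll move over the stud.

Request:
arm_command --delta_pos '[[10,0,-5],[28,1,-5],[46,2,-5],[64,3,-5],[82,4,-5],[100,4,-5],[115,4,-5],[127,4,-5],[127,4,-5],[127,4,-5]]' --twist '[[-0.012,0,0.004],[-0.012,0,0.004],[-0.012,0,0.004],[-0.012,0,0.004],[-0.012,0,0.004],[-0.012,0,0.004],[-0.012,0,0.004],[-0.012,0,0.004],[-0.012,0,0.004],[-0.012,0,0.004]]' --grip '[1,1,1,1,1,1,1,1,1,1]'

```text
time: 6.97
ee_pos: [0.5675, 0.0394, 0.2416]
tool_rot: [2.674, 1.642, 0.002]
ft_force: [0.3, -0.3, -4.1]
finger_gap: 0.695
grasp_force: 77.3
```

```bash
python3 -c "
from h import *
read=cloud('scene')
p,d,P=cloud('wrist'); s=read_state(); e=s['ee_pos']
z=P[near(P,e,.05)][:,2]; print(np.histogram(z,bins=np.arange(.04,.26,.01)))
print('collar',ring(P,e,e[2]-.052,e[2]-.045,.045))
n=P[near(P,e,.035)&(P[...,2]>.117)&(P[...,2]<.126)]; print('nose',len(n),n.mean(0),n.min(0),n.max(0))
go([.566,.0425,.24],63)"
```

```text
(array([ 382,    0,    0,    0,    0,    2,  188,  161,   55,    0,    0,
        485, 9833, 1912, 2753, 5400, 1032, 1086, 3133,  612, 3837]), array([0.04, 0.05, 0.06, 0.07, 0.08, 0.09, 0.1 , 0.11, 0.12, 0.13, 0.14,
       0.15, 0.16, 0.17, 0.18, 0.19, 0.2 , 0.21, 0.22, 0.23, 0.24, 0.25]))
collar (5132, array([0.56734418, 0.03936696]), np.float64(0.02794202801064373))
nose 114 [0.56197914 0.03530314 0.1196326 ] [0.55455021 0.03103771 0.11708824] [0.57020589 0.03955267 0.12158361]
d [ 3.9 -3.1  1.8] tw [ 0.0038  0.0012 -0.0014] t 7.07 ee [0.567  0.0376 0.2418] q [-0.74  0.4   0.76  1.82 -0.31  1.04 -0.33] F [-0.4 -0.4 -4.4] gap 0.696 gf 77.3
```

Request:
arm_command --delta_pos '[[4,-3,2],[4,-3,10],[4,-3,20],[4,-3,30],[4,-3,40],[4,-3,50],[4,-3,58],[4,-3,58],[4,-3,58],[4,-3,58]]' --twist '[[0,0,0],[0,0,0],[0,0,0],[0,0,0],[0,0,0],[0,0,0],[0,0,0],[0,0,0],[0,0,0],[0,0,0]]' --grip '[1,1,1,1,1,1,1,1,1,1]'

```text
time: 7.9
ee_pos: [0.5672, 0.0437, 0.1841]
tool_rot: [2.675, 1.64, 0.004]
ft_force: [0.8, 0.0, -4.3]
finger_gap: 0.698
grasp_force: 77.3
```

```bash
python3 -c "
from h import *
p,d,P=cloud('wrist'); s=read_state(); e=s['ee_pos']; cv2.imwrite('pics/w4.png',p[100:400,150:490,::-1])
print('collar',ring(P,e,e[2]-.052,e[2]-.045,.045))
n=P[near(P,e,.022)&(P[...,2]>.117)&(P[...,2]<.126)]; print('nose',len(n),n.mean(0),n.min(0),n.max(0),cv2.minEnclosingCircle((n[:,:2]*1000).astype(np.float32)))
go([.566,.0425,.133],63)"
```

```text
collar (5085, array([0.56750888, 0.0449525 ]), np.float64(0.027959439098633448))
nose 1594 [0.56615141 0.04492369 0.11985934] [0.55275045 0.03137671 0.11700069] [0.57790287 0.05597505 0.12249919] ((565.50732421875, 43.89553451538086), 12.813436508178711)
d [-1.8 -0.9 51.4] tw [ 0.0051 -0.0008  0.0002] t 7.95 ee [0.5674 0.0437 0.1844] q [-0.7   0.47  0.71  1.88 -0.37  0.93 -0.29] F [ 0.2  0.2 -4. ] gap 0.695 gf 77.3
```

View pics/w4.png

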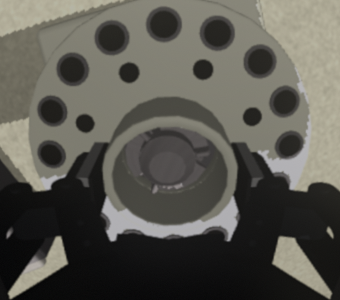

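The cropped wrist view shows the stud nose at (167,160), inside the collar bore centred at (170,160), so they are nearly concentric. Descending now.

Request:
arm_command --delta_pos '[[-2,-1,3],[-2,-1,9],[-2,-1,15],[-2,-1,21],[-2,-1,27],[-2,-1,33],[-2,-1,39],[-2,-1,44],[-2,-1,47],[-2,-1,47]]' --twist '[[0.004,0,0],[0.004,0,0],[0.004,0,0],[0.004,0,0],[0.004,0,0],[0.004,0,0],[0.004,0,0],[0.004,0,0],[0.004,0,0],[0.004,0,0]]' --grip '[1,1,1,1,1,1,1,1,1,1]'

```text
time: 8.78
ee_pos: [0.5648, 0.0424, 0.136]
tool_rot: [-2.678, -1.642, 0.002]
ft_force: [-0.0, -0.6, -4.2]
finger_gap: 0.698
grasp_force: 77.3
```

```bash
python3 -c "
from h import *
go([.566,.0425,.133],63)"
```

```text
d [0.6 1.1 3. ] tw [-0.0012  0.0009  0.0002] t 8.78 ee [0.5648 0.0424 0.136 ] q [-0.66  0.53  0.67  1.91 -0.43  0.85 -0.24] F [-0.  -0.6 -4.2] gap 0.698 gf 77.3
```

Request:
arm_command --delta_pos '[[0,1,1],[0,1,2],[0,1,3],[0,1,3],[0,1,3],[0,1,3],[0,1,3],[0,1,3],[0,1,3],[0,1,3]]' --twist '[[0,0,0],[0,0,0],[0,0,0],[0,0,0],[0,0,0],[0,0,0],[0,0,0],[0,0,0],[0,0,0],[0,0,0]]' --grip '[1,1,1,1,1,-1,-1,-1,-1,-1]'

```text
time: 9.62
ee_pos: [0.5664, 0.042, 0.1342]
tool_rot: [2.678, 1.642, 0.001]
ft_force: [0.4, 0.6, 0.1]
finger_gap: 1.003
grasp_force: 0.0
```

Request:
arm_command --delta_pos '[[0,0,0],[0,0,-10],[0,0,-25],[0,0,-50],[0,0,-80],[0,0,-110],[0,0,-140],[0,0,-160],[0,0,-165],[0,0,-165]]' --twist '[[0,0,0],[0,0,0],[0,0,0],[0,0,0],[0,0,0],[0,0,0],[0,0,0],[0,0,0],[0,0,0],[0,0,0]]' --grip '[-1,-1,-1,-1,-1,-1,-1,-1,-1,-1]'

```text
time: 10.45
ee_pos: [0.5669, 0.0418, 0.301]
tool_rot: [2.678, 1.641, 0.006]
ft_force: [-1.1, 0.6, 0.4]
finger_gap: 0.997
grasp_force: 0.0
```

```bash
python3 -c "
from h import *
eyes.snapshot('side')
p,d,P=cloud('wrist'); c=(.566,.0425)
print('collar',ring(P,c,.081,.089,.045))
t=P[near(P,c,.078)&~near(P,c,.04)&(P[...,2]>.045)&(P[...,2]<.066)];A=np.c_[t[:,:2]-c,np.ones(len(t))];print(len(t),np.linalg.lstsq(A,t[:,2],rcond=None)[0])
n=P[near(P,c,.03)&(P[...,2]>.117)&(P[...,2]<.126)]; print('nose',cv2.minEnclosingCircle((n[:,:2]*1000).astype(np.float32)),n.mean(0))
go([.54,.24,.30],63)
for n in ['scene','side']:
    z=np.load(n+'0.npz');P=z['P'];q=P[near(P,(.615,.29),.075)&(P[...,2]>.03)]
    print(n,len(q)); 
    h=P[near(P,(.615,.29),.06)&(P[...,2]>.085)]
    # ransac planes
    rng=np.random.default_rng(0);best=None
    for _ in range(500):
        a=q[rng.choice(len(q),3,False)];nn=np.cross(a[1]-a[0],a[2]-a[0]);nn/=np.linalg.norm(nn)+1e-9
        if abs(nn[2]-0)<.6: continue
        nn*=np.sign(nn[2]);k=abs((q-a[0])@nn)<.002
        if best is None or k.sum()>best[0]: best=(k.sum(),nn,q[k].mean(0),a[0]@nn)
    print(best); dd=q@best[1]-best[3]; print(np.histogram(dd,bins=np.arange(-.06,.07,.01)))
"
```

```text
collar (882, array([0.56556932, 0.04244628]), np.float64(0.028225805116079583))
12079 [-0.00117981 -0.0005293   0.05499644]
nose ((564.6165161132812, 43.410396575927734), 13.462740898132324) [0.56544743 0.04402238 0.11980545]
d [ 164.8 -112.4   -1.9] tw [-0.0014  0.0005  0.0004] t 10.55 ee [0.5654 0.0421 0.2981] q [-0.77  0.34  0.79  1.76 -0.26  1.15 -0.38] F [-0.8  0.3 -0.5] gap 0.999 gf 0.0
scene 1233
(np.int64(258), array([-0.40866712,  0.08716952,  0.90851062]), array([0.63091492, 0.28169129, 0.07036567]), np.float64(-0.16992518506590723))
(array([  0,  10,  48,  51,  34, 219, 373, 118, 118, 173,  89,   0]), array([-6.00000000e-02, -5.00000000e-02, -4.00000000e-02, -3.00000000e-02,
       -2.00000000e-02, -1.00000000e-02,  1.38777878e-17,  1.00000000e-02,
        2.00000000e-02,  3.00000000e-02,  4.00000000e-02,  5.00000000e-02,
        6.00000000e-02]))
side 1058
(np.int64(297), array([-0.41483688,  0.12148841,  0.90174843]), array([0.61573503, 0.2844932 , 0.0639455 ]), np.float64(-0.16319709429878693))
(array([  0,   2,  14,  14,  12, 268, 343,  93, 103, 120,  89,   0]), array([-6.00000000e-02, -5.00000000e-02, -4.00000000e-02, -3.00000000e-02,
       -2.00000000e-02, -1.00000000e-02,  1.38777878e-17,  1.00000000e-02,
        2.00000000e-02,  3.00000000e-02,  4.00000000e-02,  5.00000000e-02,
        6.00000000e-02]))
```

```bash
cat >> h.py <<'E'
def tm(n,yaw):
    n=np.array(n)/np.linalg.norm(n); z=-n; a=np.radians(yaw); x=np.array([np.cos(a),np.sin(a),0]); x-=x@z*z; x/=np.linalg.norm(x); return np.c_[x,np.cross(z,x),z]
E
python3 -c "
from h import *
n=np.array([-.411,.105,.905]);n/=np.linalg.norm(n)
go(np.array([.615,.29,.085])+n*.2,63,tm(n,63))"
```

```text
d [ 224.9 -151.1   32.1] tw [-0.43    0.0922 -0.0195] t 10.55 ee [0.5654 0.0421 0.2981] q [-0.77  0.34  0.79  1.76 -0.26  1.15 -0.38] F [-0.8  0.3 -0.5] gap 0.999 gf 0.0
```

Request:
arm_command --delta_pos '[[25,-17,0],[50,-34,0],[75,-50,0],[100,-67,5],[125,-84,10],[150,-100,15],[175,-117,20],[200,-134,25],[225,-151,32],[225,-151,32]]' --twist '[[-0.05,0.01,0],[-0.1,0.02,0],[-0.14,0.03,0],[-0.19,0.04,-0.01],[-0.24,0.05,-0.01],[-0.29,0.06,-0.01],[-0.33,0.07,-0.02],[-0.38,0.08,-0.02],[-0.43,0.092,-0.02],[-0.43,0.092,-0.02]]' --grip '[-1,-1,-1,-1,-1,-1,-1,-1,-1,-1]'

```text
time: 11.38
ee_pos: [0.5284, 0.3201, 0.2623]
tool_rot: [2.355, 1.502, 0.428]
ft_force: [-0.9, 0.4, -0.9]
finger_gap: 0.995
grasp_force: 0.0
```

```bash
python3 -c "
from h import *
n=np.array([-.411,.105,.905]);n/=np.linalg.norm(n)
eyes.snapshot('side');eyes.snapshot('side')
p,d,P=cloud('wrist'); cv2.imwrite('pics/w5.png',p[...,::-1]); np.savez('w5.npz',p=p,P=P)
q=P[near(P,(.615,.29),.06)]; h=q@n; print(np.histogram(h,bins=np.arange(-.26,-.06,.005)))
go(np.array([.615,.29,.085])+n*.2,63,tm(n,63))"
```

```text
(array([   0,    0,    0,    0,    0,    0,    4,   30,   24,    8,    0,
          0,    5,  177,    0,    0,    0,    0, 1868, 4237, 1478,  248,
        169,  156,  190,  198,  200, 1382,    0,    0,    0,    0,    0,
          0,    0,    0,    0,    0,    0]), array([-0.26 , -0.255, -0.25 , -0.245, -0.24 , -0.235, -0.23 , -0.225,
       -0.22 , -0.215, -0.21 , -0.205, -0.2  , -0.195, -0.19 , -0.185,
       -0.18 , -0.175, -0.17 , -0.165, -0.16 , -0.155, -0.15 , -0.145,
       -0.14 , -0.135, -0.13 , -0.125, -0.12 , -0.115, -0.11 , -0.105,
       -0.1  , -0.095, -0.09 , -0.085, -0.08 , -0.075, -0.07 , -0.065]))
d [ 0.5  0.4 -0.9] tw [0.0007 0.0031 0.0026] t 11.53 ee [0.5326 0.3106 0.2651] q [-1.43  0.37  0.85  1.88  0.1   0.73 -1.17] F [ 0.7 -0.6  0.4] gap 0.997 gf 0.0
```

View pics/w5.png

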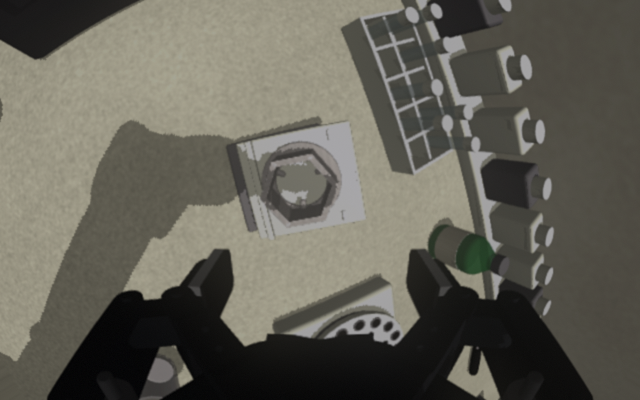

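The wrist view shows the nut at (300,185) on the ledge, with the lip on its left at (255,205). The rack at (400,90) and green bottle at (465,250) are well clear. Now I'll find the hexagon's orientation.

```bash
python3 -c "
from h import *
n=np.array([-.411,.105,.905]);n/=np.linalg.norm(n)
P=np.load('w5.npz')['P'].reshape(-1,3); q=P[near(P,(.615,.29),.06)]
for it in range(4):
    t=q[abs(q@n+ (.164 if it==0 else hl))<.004]; 
    c=t.mean(0); v=np.linalg.svd(t-c,full_matrices=False)[2][2]; n=v*np.sign(v[2]); hl=-np.median(t@n)
    if it<3: continue
n2=n; print('ledge n',n,-hl, 'tilt',np.degrees(np.arccos(n[2])))
t=q[(q@n+hl>.037)&(q@n+hl<.047)]
for _ in range(3):
    c=t.mean(0); v=np.linalg.svd(t-c,full_matrices=False)[2][2]; v*=np.sign(v[2]); t=t[abs((t-c)@v)<.002]
print('top n',v,len(t),'h',c@n+hl)
M=tm(v,63); L=(t-c)@M[:,:2]*1000
H=cv2.convexHull(L.astype(np.float32))[:,0]
an=np.arange(0,180,1.);w=[];m=[]
for a in an:
    s=L@[np.cos(np.radians(a)),np.sin(np.radians(a))]; lo,hi=np.percentile(s,[.5,99.5]); w.append(hi-lo); m.append((hi+lo)/2)
w=np.array(w);m=np.array(m)
f=w[:60]+w[60:120]+w[120:]; a=an[:60][f.argmin()]; print('flat-normal angle in tool xy (mod60)',a,f.min()/3,f.max()/3)
U=np.array([[np.cos(np.radians(a+k)),np.sin(np.radians(a+k))] for k in (0,60,120)]);mm=m[[int(a+k)%180 for k in (0,60,120)]]
mm=mm*np.where(np.array([a,a+60,a+120])>=180,-1,1)
o=np.linalg.lstsq(U,mm,rcond=None)[0]; ctr=c+M[:,:2]@o/1000; print('top center',ctr,'nut center',ctr-.021*v,'mean',c)
for k in (0,60,120): print('tool x dir if y on flat', a+k-90)
"
```

```text
ledge n [-0.40758965  0.10470727  0.90714225] -0.16238905848339433 tilt 24.886628146690537
top n [-0.40860423  0.10215319  0.90697702] 1355 h 0.04191245578928862
flat-normal angle in tool xy (mod60) 48.0 57.951124294490135 63.75233521795689
top center [0.5919211  0.3076976  0.09762972] nut center [0.60050179 0.30555238 0.0785832 ] mean [0.59250755 0.30827162 0.09782927]
tool x dir if y on flat -42.0
tool x dir if y on flat 18.0
tool x dir if y on flat 78.0
```

```bash
cat >> h.py <<'E'
NV=np.array([-0.4086,0.1022,0.9070]); 
def rot(M,deg):
    return M@R.from_rotvec([0,0,np.radians(deg)]).as_matrix()
NM=rot(tm(NV,63),-42)
FB=np.array([.6091,.3034,.0595])
E
python3 -c "
from h import *
print(np.degrees(np.arctan2(NM[1,0],NM[0,0])))
go(FB+.145*NV,0,NM)"
```

```text
103.79769481856381
d [  8.1 -20.   73.4] tw [ 0.0028  0.0059 -0.73  ] t 11.53 ee [0.5326 0.3106 0.2651] q [-1.43  0.37  0.85  1.88  0.1   0.73 -1.17] F [ 0.7 -0.6  0.4] gap 0.997 gf 0.0
```

Request:
arm_command --delta_pos '[[1,-3,8],[3,-6,18],[4,-9,28],[5,-12,38],[6,-15,48],[7,-18,58],[8,-20,66],[8,-20,73],[8,-20,73],[8,-20,73]]' --twist '[[0,0,-0.1],[0,0,-0.2],[0,0,-0.3],[0,0,-0.4],[0,0,-0.5],[0,0,-0.6],[0,0,-0.68],[0,0.005,-0.73],[0,0.005,-0.73],[0,0.005,-0.73]]' --grip '[-1,-1,-1,-1,-1,-1,-1,-1,-1,-1]'

```text
time: 12.37
ee_pos: [0.5516, 0.3162, 0.193]
tool_rot: [1.646, 2.176, 0.238]
ft_force: [0.2, 0.2, -0.2]
finger_gap: 0.997
grasp_force: 0.0
```

```bash
cat > hexm.py <<'E'
from h import *
def hexfit(P,v,c0,h0,M,rad=.045):
    "top hexagon face near axis point c0, height h0 along v: centre, flat angle in M's xy (deg, mod 60), normal"
    q=P.reshape(-1,3); q=q[~np.isnan(q[:,0])]; r=q-c0; h=r@v; l=np.linalg.norm(r-h[:,None]*v,axis=1)
    t=q[(l<rad)&(abs(h-h0)<.005)]
    for _ in range(3):
        c=t.mean(0); w=np.linalg.svd(t-c,full_matrices=False)[2][2]; w*=np.sign(w[2]); t=t[abs((t-c)@w)<.002]
    L=((t-c)@M[:,:2]*1000)
    s=lambda a: np.percentile(L@[np.cos(np.radians(a)),np.sin(np.radians(a))],[.5,99.5])
    W=np.array([np.ptp(s(a)) for a in range(180)]); f=W[:60]+W[60:120]+W[120:]; a=int(f.argmin())
    A=[a,a+60,a+120]; U=[[np.cos(np.radians(x)),np.sin(np.radians(x))] for x in A]
    o=np.linalg.lstsq(np.array(U),np.array([s(x).mean() for x in A]),rcond=None)[0]
    return c+M[:,:2]@o/1000,a,f.min()/3,w,len(t)
E
python3 -c "
from hexm import *
eyes.snapshot('side')
p,d,P=cloud('wrist'); Mc=R.from_rotvec(read_state()['tool_rot']).as_matrix()
c,a,w,v,n=hexfit(P,NV,FB,.042,Mc); print(c,a,w,v,n,'want',FB+.042*NV)
go(c+.04*NV,0,NM)"
```

```text
[0.5918211  0.30773859 0.09746459] 30 58.01113209867588 [-0.40832239  0.1021214   0.90710752] 2466 want [0.5919388 0.3076924 0.097594 ]
d [ 1.6 -2.7 64.7] tw [ 0.0051  0.0003 -0.0054] t 12.47 ee [0.5515 0.3177 0.1937] q [-1.21  0.45  0.6   1.9   0.18  0.6  -0.55] F [ 0.4  0.4 -0.1] gap 0.998 gf 0.0
```

Request:
arm_command --delta_pos '[[1.6,-2.7,8],[1.6,-2.7,20],[1.6,-2.7,32],[1.6,-2.7,44],[1.6,-2.7,56],[1.6,-2.7,64],[1.6,-2.7,64],[1.6,-2.7,64],[1.6,-2.7,64],[1.6,-2.7,64]]' --twist '[[0.004,0,0],[0.004,0,0],[0.004,0,0],[0.004,0,0],[0.004,0,0],[0.004,0,0],[0.004,0,0],[0.004,0,0],[0.004,0,0],[0.004,0,0]]' --grip '[-1,-1,-1,-1,-1,-1,-1,-1,-1,-1]'

```text
time: 13.3
ee_pos: [0.5748, 0.3135, 0.1345]
tool_rot: [1.643, 2.182, 0.238]
ft_force: [-0.9, 0.5, 0.4]
finger_gap: 1.006
grasp_force: 0.0
```

Request:
arm_command --delta_pos '[[0,0,0],[0,0,0],[0,0,0],[0,0,0],[0,0,0],[0,0,0],[0,0,0],[0,0,0],[0,0,0],[0,0,0]]' --twist '[[0,0,0],[0,0,0],[0,0,0],[0,0,0],[0,0,0],[0,0,0],[0,0,0],[0,0,0],[0,0,0],[0,0,0]]' --grip '[1,1,1,1,1,1,1,1,1,1]' --grip_force 60

```text
time: 14.13
ee_pos: [0.5745, 0.3136, 0.1346]
tool_rot: [1.643, 2.182, 0.238]
ft_force: [-3.2, -0.4, 6.8]
finger_gap: 0.669
grasp_force: 65.0
```

```bash
python3 -c "
from h import *
go([.54,.305,.25],103.8)
go([.5653,.0432,.25],103.8)"
```

```text
d [ -24.4    9.2 -117.9] tw [0.3821 0.2093 0.0386] t 14.13 ee [0.5745 0.3136 0.1346] q [-1.12  0.56  0.55  1.9   0.14  0.49 -0.52] F [-3.2 -0.4  6.8] gap 0.669 gf 65.0
d [-279.   -45.9  -81.2] tw [0.3821 0.2093 0.0386] t 14.13 ee [0.5745 0.3136 0.1346] q [-1.12  0.56  0.55  1.9   0.14  0.49 -0.52] F [-3.2 -0.4  6.8] gap 0.669 gf 65.0
```

Request:
arm_command --delta_pos '[[0,0,-8],[0,0,-20],[0,0,-35],[0,0,-50],[0,0,-65],[-5,2,-80],[-10,4,-95],[-16,6,-110],[-24,9,-118],[-24,9,-118]]' --twist '[[0,0,0],[0,0,0],[0,0,0],[0,0,0],[0.06,0.03,0.006],[0.12,0.065,0.012],[0.2,0.11,0.02],[0.29,0.16,0.03],[0.38,0.209,0.038],[0.38,0.209,0.038]]' --grip '[1,1,1,1,1,1,1,1,1,1]'

```text
time: 14.97
ee_pos: [0.5441, 0.3015, 0.253]
tool_rot: [1.943, 2.463, 0.008]
ft_force: [3.3, -2.0, -1.9]
finger_gap: 0.672
grasp_force: 65.3
```

```bash
python3 -c "
from h import *
eyes.snapshot('side')
go([.5653,.0432,.25],103.8)
p,d,P=cloud('wrist'); s=read_state();Rc=R.from_rotvec(s['tool_rot']).as_matrix(); e=s['ee_pos']
L=(P.reshape(-1,3)-e)@Rc; L=L[~np.isnan(L[:,0])]
k=(np.hypot(L[:,0],L[:,1])<.045)&(L[:,2]>.025)&(L[:,2]<.06); print(np.histogram(L[k,2],bins=np.arange(.025,.06,.0025)))
"
```

```text
d [-257.4  -38.4    1.4] tw [ 0.0064  0.0023 -0.0047] t 15.02 ee [0.5424 0.3024 0.251 ] q [-0.89  0.41  0.41  1.68 -0.18  1.08 -0.19] F [-0.5  0.3 -2.4] gap 0.668 gf 65.2
(array([ 112,  389,  286,  243,  258, 2376, 2327,  890,  805,  797,  740,
        699,  649]), array([0.025 , 0.0275, 0.03  , 0.0325, 0.035 , 0.0375, 0.04  , 0.0425,
       0.045 , 0.0475, 0.05  , 0.0525, 0.055 , 0.0575]))
```

Request:
arm_command --delta_pos '[[-15,-2,1],[-45,-7,1],[-75,-11,1],[-105,-16,1],[-135,-20,1],[-165,-25,1],[-195,-29,1],[-225,-34,1],[-247,-37,1],[-257,-38,1]]' --twist '[[0.006,0.002,-0.005],[0.006,0.002,-0.005],[0.006,0.002,-0.005],[0.006,0.002,-0.005],[0.006,0.002,-0.005],[0.006,0.002,-0.005],[0.006,0.002,-0.005],[0.006,0.002,-0.005],[0.006,0.002,-0.005],[0.006,0.002,-0.005]]' --grip '[1,1,1,1,1,1,1,1,1,1]'

```text
time: 15.9
ee_pos: [0.5626, 0.0435, 0.2473]
tool_rot: [-1.933, -2.473, 0.01]
ft_force: [-0.4, -0.6, -2.1]
finger_gap: 0.67
grasp_force: 65.2
```

```bash
cat > chk.py <<'E'
from hexm import *
eyes.snapshot('side'); eyes.snapshot('side')
p,d,P=cloud('wrist'); s=read_state();Rc=R.from_rotvec(s['tool_rot']).as_matrix(); e=s['ee_pos']
c,a,w,v,n=hexfit(P,-Rc[:,2],e,-.040,Rc); print('nut top',c,'in tool',((c-e)@Rc*1000).round(1),'ang',a,w,'n',v.round(4),n)
t=P[near(P,e,.04)&(P[...,2]>.116)&(P[...,2]<.126)]; print('nose',len(t)); 
if len(t)>20: print(cv2.minEnclosingCircle((t[:,:2]*1000).astype(np.float32)),t.mean(0))
# level tool so that nut axis is vertical
ax=np.cross(v,[0,0,1.]); F=R.from_rotvec(ax*np.arcsin(np.linalg.norm(ax))/max(np.linalg.norm(ax),1e-9))
print('level twist',Rc.T@ax)
go([.5653,.0432,.25],103.8)
E
python3 chk.py
```

```text
nut top [0.56349506 0.0442098  0.20599535] in tool [-3.6 -0.6 41.7] ang 30 64.81611726292739 n [ 7.7e-03 -9.0e-04  1.0e+00] 4424
nose 47
((566.792724609375, 32.17668151855469), 4.905350208282471) [0.56618175 0.03339821 0.11921342]
level twist [-7.29140572e-03 -2.75184612e-03  4.93301898e-06]
d [-5.   0.7 -2.3] tw [-0.0056 -0.0014  0.0065] t 16.05 ee [0.5634 0.0479 0.2477] q [-0.56  0.33  0.49  1.81 -0.18  1.04  0.25] F [-0.7  1.2 -1.7] gap 0.668 gf 65.2
```

```bash
cat > chk.py <<'E'
from h import *
def chk(tgt,yaw=103.8):
    p,d,P=cloud('wrist'); s=read_state();Rc=R.from_rotvec(s['tool_rot']).as_matrix(); e=s['ee_pos']
    L=(P.reshape(-1,3)-e)@Rc*1000; L=L[~np.isnan(L[:,0])]
    t=L[(abs(L[:,1])<24)&(abs(L[:,0])<40)&(abs(L[:,2]-41)<4)]
    A=np.c_[t[:,:2],np.ones(len(t))]
    for _ in range(4):
        k=np.linalg.lstsq(A,t[:,2],rcond=None)[0]; g=abs(A@k-t[:,2])<1.5; t,A=t[g],A[g]
    # outer corner along x, slanted flats: x+-y/sqrt3... support distances along +-30 deg
    o=[]
    for a in (30,150,210,330):
        u=np.array([np.cos(np.radians(a)),np.sin(np.radians(a))]); o.append(np.percentile(t[:,:2]@u,99.7))
    print('plane',k.round(4),len(t),'supports(30,150,210,330; 29 nominal)',np.round(o,1),'x off',((o[0]+o[3]-o[1]-o[2])/4/np.cos(np.radians(30))).round(2),'y off',((o[0]+o[1]-o[2]-o[3])/4/.5).round(2))
    n=P[near(P,e,.04)&(P[...,2]>.116)&(P[...,2]<.126)]; print('nose',len(n), cv2.minEnclosingCircle((n[:,:2]*1000).astype(np.float32)) if len(n)>20 else '')
    go(tgt,yaw); return p
E
python3 -c "
from chk import *
p=chk([.5653,.0432,.25]); cv2.imwrite('pics/w6.png',p[100:400,150:490,::-1])"
```

```text
plane [-5.40000e-03  2.40000e-03  4.18241e+01] 2466 supports(30,150,210,330; 29 nominal) [26.4 31.1 31.4 26.9] x off -2.63 y off -0.37
nose 107 ((567.1356201171875, 32.74000549316406), 6.711394786834717)
d [-6.1  0.2 -2.3] tw [-0.0054 -0.002   0.0086] t 16.1 ee [0.5636 0.0491 0.2478] q [-0.56  0.33  0.49  1.81 -0.18  1.04  0.25] F [ 0.4 -0.1 -2.1] gap 0.669 gf 65.2
```

View pics/w6.png

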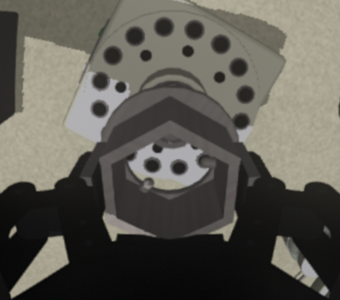

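The cropped wrist view shows the nut gripped on its flats, with its bore centred at (170,165) and the nose just visible at (205,160). Next I'll lower it to just above the nose and let the arm settle.

Request:
arm_command --delta_pos '[[-3.5,0,5],[-3.5,0,12],[-3.5,0,20],[-3.5,0,28],[-3.5,0,34],[-3.5,0,36],[-3.5,0,36],[-3.5,0,36],[-3.5,0,36],[-3.5,0,36]]' --twist '[[-0.006,-0.003,0],[-0.006,-0.003,0],[-0.006,-0.003,0],[-0.006,-0.003,0],[-0.006,-0.003,0],[-0.006,-0.003,0],[-0.006,-0.003,0],[-0.006,-0.003,0],[-0.006,-0.003,0],[-0.006,-0.003,0]]' --grip '[1,1,1,1,1,1,1,1,1,1]'

```text
time: 16.93
ee_pos: [0.5653, 0.0429, 0.2129]
tool_rot: [1.93, 2.475, 0.001]
ft_force: [0.3, 1.1, -1.9]
finger_gap: 0.671
grasp_force: 65.2
```

```bash
python3 -c "
from chk import *
p=chk([.5647,.0457,.19])"
```

```text
plane [-5.20000e-03  2.40000e-03  4.17373e+01] 2419 supports(30,150,210,330; 29 nominal) [27.8 30.2 30.  27.7] x off -1.37 y off 0.12
nose 605 ((566.2754516601562, 38.25823211669922), 11.214756965637207)
d [ 3.   0.2 22.9] tw [0.0023 0.0022 0.0053] t 16.98 ee [0.5652 0.0428 0.2129] q [-0.54  0.37  0.48  1.85 -0.2   0.96  0.28] F [-0.2  0.8 -2.6] gap 0.671 gf 65.2
```

Request:
arm_command --delta_pos '[[2,0,2],[2,0,4],[2,0,7],[2,0,10],[2,0,13],[2,0,16],[2,0,16],[2,0,16],[2,0,16],[2,0,16]]' --twist '[[0,0,0],[0,0,0],[0,0,0],[0,0,0],[0,0,0],[0,0,0],[0,0,0],[0,0,0],[0,0,0],[0,0,0]]' --grip '[1,1,1,1,1,1,1,1,1,1]'

```text
time: 17.82
ee_pos: [0.5646, 0.0448, 0.1966]
tool_rot: [1.93, 2.475, 0.0]
ft_force: [-0.6, 0.1, -2.1]
finger_gap: 0.666
grasp_force: 65.2
```

```bash
python3 -c "
from chk import *
p=chk([.5647,.0457,.186])"
```

```text
plane [-6.00000e-03  2.30000e-03  4.17768e+01] 2440 supports(30,150,210,330; 29 nominal) [27.7 30.3 30.4 27.7] x off -1.52 y off -0.04
nose 5692 ((563.404296875, 50.478851318359375), 36.46812057495117)
d [ 0.9  0.3 10.7] tw [0.0018 0.0022 0.0054] t 17.87 ee [0.5646 0.0448 0.1967] q [-0.53  0.39  0.47  1.87 -0.22  0.93  0.29] F [ 0.1  0.1 -1.8] gap 0.667 gf 65.2
```

Request:
arm_command --delta_pos '[[0,0,1],[0,0,2],[0,0,3],[0,0,4],[0,0,5],[0,0,6],[0,0,7],[0,0,8],[0,0,9],[0,0,9.5]]' --twist '[[0,0,0],[0,0,0],[0,0,0],[0,0,0],[0,0,0],[0,0,0],[0,0,0],[0,0,0],[0,0,0],[0,0,0]]' --grip '[1,1,1,1,1,1,1,1,1,1]'

```text
time: 18.7
ee_pos: [0.5645, 0.0448, 0.1868]
tool_rot: [1.93, 2.475, -0.001]
ft_force: [-0.6, -0.4, -1.7]
finger_gap: 0.67
grasp_force: 65.2
```

Not on a tooth, because there's no force at this height. I'll continue down until it touches.

Request:
arm_command --delta_pos '[[0,0,0.4],[0,0,0.8],[0,0,1.2],[0,0,1.6],[0,0,2],[0,0,2.4],[0,0,2.8],[0,0,3],[0,0,3],[0,0,3]]' --twist '[[0,0,0],[0,0,0],[0,0,0],[0,0,0],[0,0,0],[0,0,0],[0,0,0],[0,0,0],[0,0,0],[0,0,0]]' --grip '[1,1,1,1,1,1,1,1,1,1]'

```text
time: 19.53
ee_pos: [0.5646, 0.0447, 0.1848]
tool_rot: [1.93, 2.475, 0.0]
ft_force: [-2.0, 0.8, 4.9]
finger_gap: 0.667
grasp_force: 65.9
```

Request:
arm_command --delta_pos '[[0,0,1],[0,0,2],[0,0,2],[0,0,2],[0,0,2],[0,0,2],[0,0,2],[0,0,2],[0,0,2],[0,0,2]]' --twist '[[0,0,0],[0,0,-0.03],[0,0,-0.06],[0,0,-0.09],[0,0,-0.12],[0,0,-0.15],[0,0,-0.18],[0,0,-0.21],[0,0,-0.24],[0,0,-0.27]]' --grip '[1,1,1,1,1,1,1,1,1,1]' --grip_force 40

```text
time: 20.37
ee_pos: [0.5657, 0.0458, 0.1846]
tool_rot: [1.578, 2.712, 0.005]
ft_force: [-3.7, 1.9, 12.6]
finger_gap: 0.669
grasp_force: 67.0
```

Request:
arm_command --delta_pos '[[0,-0.4,1],[0,-0.5,1],[0,-0.5,1],[0,-0.6,1],[0,-0.6,1],[0,-0.7,1],[0,-0.7,1],[-0.1,-0.8,1],[-0.1,-0.8,1],[-0.1,-0.8,1]]' --twist '[[0,0,-0.03],[0,0,-0.06],[0,0,-0.09],[0,0,-0.12],[0,0,-0.15],[0,0,-0.18],[0,0,-0.21],[0,0,-0.24],[0,0,-0.27],[0,0,-0.3]]' --grip '[1,1,1,1,1,1,1,1,1,1]'

```text
time: 21.2
ee_pos: [0.5647, 0.0455, 0.1845]
tool_rot: [1.156, 2.918, 0.005]
ft_force: [-6.8, 1.5, 19.3]
finger_gap: 0.668
grasp_force: 67.8
```

Request:
arm_command --delta_pos '[[0.2,-0.2,0],[0.4,-0.4,0],[0.4,-0.5,0],[0.4,-0.5,0],[0.4,-0.6,0],[0.4,-0.6,0],[0.4,-0.7,0],[0.3,-0.7,0],[0.3,-0.8,0],[0.3,-0.8,0]]' --twist '[[0,0,-0.03],[0,0,-0.06],[0,0,-0.09],[0,0,-0.12],[0,0,-0.15],[0,0,-0.18],[0,0,-0.21],[0,0,-0.24],[0,0,-0.27],[0,0,-0.3]]' --grip '[1,1,1,1,1,1,1,1,1,1]'

```text
time: 22.03
ee_pos: [0.5642, 0.0448, 0.1845]
tool_rot: [0.707, 3.057, 0.003]
ft_force: [-6.7, 0.8, 18.6]
finger_gap: 0.669
grasp_force: 67.7
```

Request:
arm_command --delta_pos '[[0.2,0,0],[0.3,-0.1,0],[0.3,-0.1,0],[0.3,-0.2,0],[0.3,-0.2,0],[0.3,-0.3,0],[0.3,-0.3,0],[0.3,-0.4,0],[0.3,-0.4,0],[0.3,-0.5,0]]' --twist '[[0,0,-0.03],[0,0,-0.06],[0,0,-0.09],[0,0,-0.12],[0,0,-0.15],[0,0,-0.18],[0,0,-0.21],[0,0,-0.24],[0,0,-0.27],[0,0,-0.3]]' --grip '[1,1,1,1,1,1,1,1,1,1]'

```text
time: 22.87
ee_pos: [0.5633, 0.0447, 0.1842]
tool_rot: [0.242, 3.129, 0.002]
ft_force: [-6.6, 1.8, 16.8]
finger_gap: 0.669
grasp_force: 67.5
```

Request:
arm_command --delta_pos '[[0,0,0.3],[0,-0.1,0.5],[0,-0.1,0.5],[0,-0.2,0.5],[0,-0.2,0.5],[0,-0.3,0.5],[0,-0.3,0.5],[0,-0.4,0.5],[0,-0.4,0.5],[0,-0.5,0.5]]' --twist '[[0,0,-0.03],[0,0,-0.06],[0,0,-0.09],[0,0,-0.12],[0,0,-0.15],[0,0,-0.18],[0,0,-0.21],[0,0,-0.24],[0,0,-0.27],[0,0,-0.3]]' --grip '[1,1,1,1,1,1,1,1,1,1]'

```text
time: 23.7
ee_pos: [0.5625, 0.0422, 0.1802]
tool_rot: [-0.223, 3.132, -0.003]
ft_force: [-0.5, -1.1, -2.3]
finger_gap: 0.669
grasp_force: 65.4
```

Request:
arm_command --delta_pos '[[0,0,1],[0,0,2],[0,0,3],[0,0,4],[0,0,5],[0,0,6],[0,0,7],[0,0,7.5],[0,0,8],[0,0,8]]' --twist '[[0,0,0],[0,0,0],[0,0,0],[0,0,0],[0,0,0],[0,0,0],[0,0,0],[0,0,0],[0,0,0],[0,0,0]]' --grip '[1,1,1,1,1,1,1,1,1,1]'

```text
time: 24.53
ee_pos: [0.5628, 0.0422, 0.1771]
tool_rot: [-0.22, 3.132, -0.001]
ft_force: [-10.2, -0.5, 26.0]
finger_gap: 0.668
grasp_force: 69.0
```

```bash
python3 -c "
from chk import *
p=chk([.5638,.0434,.173],188)
print(read_state()['torque'])"
```

```text
plane [-9.50000e-03  1.60000e-03  4.16122e+01] 2490 supports(30,150,210,330; 29 nominal) [27.5 31.2 30.5 26.7] x off -2.17 y off 0.75
nose 4605 ((556.0111694335938, 41.24058532714844), 39.3262825012207)
d [-1.1  1.   4. ] tw [-0.0009  0.0023  0.0004] t 24.58 ee [0.5628 0.0422 0.177 ] q [-0.27  0.38  0.15  1.88 -0.07  0.88  1.62] F [-9.8 -1.6 26.3] gap 0.667 gf 69.0
[-0.43724598  2.34111018 -1.0312615 ]
```

Request:
arm_command --delta_pos '[[0.5,0,0],[1,0,0],[1,0,0],[1,0,0],[1,0,0],[1,0,0],[1,0,0],[1,0,0],[1,0,0],[1,0,0]]' --twist '[[0,0,0.01],[0,0,0.02],[0,0,0.03],[0,0,0.04],[0,0,0.05],[0,0,0.06],[0,0,0.07],[0,0,0.07],[0,0,0.07],[0,0,0.07]]' --grip '[1,1,1,1,1,1,1,1,1,1]'

```text
time: 25.42
ee_pos: [0.562, 0.0428, 0.1724]
tool_rot: [-0.119, 3.137, -0.004]
ft_force: [2.6, -1.3, -1.2]
finger_gap: 0.666
grasp_force: 65.4
```

```bash
python3 -c "
from chk import *
go([.5638,.0434,.173],188)
print(read_state()['torque'])"
```

```text
d [-1.8  0.5 -0.6] tw [-0.0024  0.0027 -0.0641] t 25.42 ee [0.562  0.0428 0.1724] q [-0.28  0.39  0.16  1.89 -0.08  0.87  1.56] F [ 2.6 -1.3 -1.2] gap 0.666 gf 65.4
[-0.36098257 -0.58045118 -0.02670012]
```

Request:
arm_command --delta_pos '[[-0.3,0.2,0.6],[-0.3,0.3,0.8],[-0.3,0.4,1.0],[-0.3,0.5,1.2],[-0.3,0.6,1.4],[-0.4,0.7,1.6],[-0.4,0.7,1.8],[-0.4,0.8,2.0],[-0.5,0.9,2.2],[-0.5,0.9,2.4]]' --twist '[[0,0,0.05],[0,0,0.1],[0,0,0.15],[0,0,0.2],[0,0,0.25],[0,0,0.3],[0,0,0.35],[0,0,0.4],[0,0,0.45],[0,0,0.5]]' --grip '[1,1,1,1,1,1,1,1,1,1]'

```text
time: 26.25
ee_pos: [0.5633, 0.0451, 0.1714]
tool_rot: [0.663, 3.066, 0.002]
ft_force: [1.7, -0.6, 3.8]
finger_gap: 0.668
grasp_force: 65.9
```

```bash
python3 -c "
from chk import *
go([.5638,.0434,.168],160)
print(read_state()['torque'])"
```

```text
d [-1.1 -1.3  3.4] tw [ 0.0019  0.005  -0.0767] t 26.25 ee [0.5633 0.0451 0.1714] q [-0.37  0.4   0.27  1.89 -0.13  0.87  1.11] F [ 1.7 -0.6  3.8] gap 0.668 gf 65.9
[-0.00192139 -0.40254233  0.03293554]
```

Request:
arm_command --delta_pos '[[0,0.1,0.3],[0,0.2,0.6],[0,0.2,0.9],[0,0.3,1.2],[-0.1,0.4,1.5],[-0.1,0.4,1.8],[-0.1,0.5,2.1],[-0.2,0.5,2.4],[-0.2,0.6,2.7],[-0.2,0.6,3.0]]' --twist '[[0,0,0.05],[0,0,0.1],[0,0,0.15],[0,0,0.2],[0,0,0.25],[0,0,0.3],[0,0,0.35],[0,0,0.4],[0,0,0.45],[0,0,0.5]]' --grip '[1,1,1,1,1,1,1,1,1,1]'

```text
time: 27.08
ee_pos: [0.5635, 0.046, 0.1684]
tool_rot: [1.401, 2.808, 0.004]
ft_force: [-0.1, 2.3, 7.0]
finger_gap: 0.669
grasp_force: 66.2
```

```bash
python3 -c "
from chk import *
go([.5638,.0434,.168],131)
print(read_state()['torque'])"
```

```text
d [-2.3 -1.3  0.4] tw [ 0.0039  0.0021 -0.0706] t 27.08 ee [0.5635 0.046  0.1684] q [-0.46  0.41  0.38  1.89 -0.2   0.87  0.66] F [-0.1  2.3  7. ] gap 0.669 gf 66.2
[ 0.34409506 -0.12365399  0.0655131 ]
```

Request:
arm_command --delta_pos '[[0,0.1,0.2],[0,0.1,0.3],[0,0.2,0.5],[0,0.2,0.6],[0,0.3,0.8],[0,0.3,0.9],[0,0.3,1.0],[-0.1,0.4,1.0],[-0.1,0.4,1.0],[-0.1,0.4,1.0]]' --twist '[[0,0,0.03],[0,0,0.06],[0,0,0.09],[0,0,0.12],[0,0,0.15],[0,0,0.18],[0,0,0.21],[0,0,0.24],[0,0,0.27],[0,0,0.3]]' --grip '[1,1,1,1,1,1,1,1,1,1]'

```text
time: 27.92
ee_pos: [0.5636, 0.0446, 0.168]
tool_rot: [1.805, 2.568, 0.002]
ft_force: [-0.8, -1.6, 12.1]
finger_gap: 0.667
grasp_force: 66.7
```

```bash
python3 -c "
from chk import *
chk([.5638,.0434,.168],114)
print(read_state()['torque'])"
```

```text
plane [-9.50000e-03  2.80000e-03  4.17036e+01] 2410 supports(30,150,210,330; 29 nominal) [27.6 30.6 30.3 27.6] x off -1.62 y off 0.15
nose 5927 ((561.0339965820312, 51.769622802734375), 39.220638275146484)
d [-1.2 -0.2  0. ] tw [ 0.0028  0.0021 -0.0743] t 27.97 ee [0.5636 0.0446 0.168 ] q [-0.51  0.42  0.45  1.89 -0.23  0.87  0.4 ] F [-1.2 -2.2 11.7] gap 0.671 gf 66.8
[-0.2095226   0.61081307  0.01853732]
```

Request:
arm_command --delta_pos '[[0,0.1,0],[0,0.1,0],[0,0.2,0],[0,0.2,0],[0,0.3,0],[0,0.3,0],[0,0.3,0],[-0.1,0.4,0],[-0.1,0.4,0],[-0.1,0.4,0]]' --twist '[[0,0,0.03],[0,0,0.06],[0,0,0.09],[0,0,0.12],[0,0,0.15],[0,0,0.18],[0,0,0.21],[0,0,0.24],[0,0,0.27],[0,0,0.3]]' --grip '[1,1,1,1,1,1,1,1,1,1]'

```text
time: 28.8
ee_pos: [0.5647, 0.0461, 0.1679]
tool_rot: [2.148, 2.284, 0.001]
ft_force: [0.8, -1.6, 9.2]
finger_gap: 0.669
grasp_force: 77.6
```

```bash
python3 -c "
from chk import *
go([.5638,.0434,.168],97)
print(read_state()['torque'])"
```

```text
d [-2.6 -1.1 -0.1] tw [ 0.0045  0.0041 -0.0605] t 28.8 ee [0.5647 0.0461 0.1679] q [-0.57  0.44  0.52  1.89 -0.27  0.88  0.15] F [ 0.8 -1.6  9.2] gap 0.669 gf 77.6
[-0.01127611  0.04670544  3.69001957]
```

Torque has risen to 3.7 N·m at flange-down height, so the nut is tight. Releasing and backing off.

Request:
arm_command --delta_pos '[[0,0,-0.5],[0,0,-1],[0,0,-1],[0,0,-1],[0,0,-1],[0,0,-1],[0,0,-1],[0,0,-1],[0,0,-1],[0,0,-1]]' --twist '[[0,0,-0.03],[0,0,-0.03],[0,0,-0.03],[0,0,-0.03],[0,0,-0.03],[0,0,-0.03],[0,0,-0.03],[0,0,-0.03],[0,0,-0.03],[0,0,-0.03]]' --grip '[-1,-1,-1,-1,-1,-1,-1,-1,-1,-1]'

```text
time: 29.63
ee_pos: [0.5632, 0.0445, 0.1671]
tool_rot: [2.133, 2.303, -0.0]
ft_force: [-0.9, 0.7, 0.3]
finger_gap: 1.0
grasp_force: 0.0
```

Request:
arm_command --delta_pos '[[0,0,-5],[0,0,-15],[0,0,-30],[0,0,-50],[0,0,-70],[0,0,-90],[0,0,-110],[0,0,-120],[0,0,-120],[0,0,-120]]' --twist '[[0,0,0],[0,0,0],[0,0,0],[0,0,0],[0,0,0],[0,0,0],[0,0,0],[0,0,0],[0,0,0],[0,0,0]]' --grip '[-1,-1,-1,-1,-1,-1,-1,-1,-1,-1]'

```text
time: 30.47
ee_pos: [0.563, 0.0448, 0.2874]
tool_rot: [2.133, 2.303, 0.001]
ft_force: [-1.1, -0.4, -0.2]
finger_gap: 0.997
grasp_force: 0.0
```

```bash
python3 -c "
from hexm import *
eyes.snapshot('side')
p,d,P=cloud('wrist'); cv2.imwrite('pics/w7.png',p[...,::-1])
print(hexfit(P,np.array([0,0,1.]),np.array([.565,.0433,0]),.127,np.eye(3)))
c=(.565,.0433)
t=P[near(P,c,.078)&~near(P,c,.045)&(P[...,2]>.045)&(P[...,2]<.066)];A=np.c_[t[:,:2]-c,np.ones(len(t))];print(len(t),np.linalg.lstsq(A,t[:,2],rcond=None)[0])
t=P[near(P,c,.04)&~near(P,c,.034)&(P[...,2]>.08)&(P[...,2]<.1)]; print('flange top (91)',np.median(t[:,2]))
go([.5638,.0434,.168],97)"
```

```text
(array([0.56481813, 0.04362908, 0.12639782]), 6, np.float64(57.82104074602645), array([ 8.34077505e-04, -4.09000743e-04,  9.99999569e-01]), 1492)
10632 [-0.00043839 -0.00153921  0.05497631]
flange top (91) 0.09019538284760303
d [ -1.3   1.5 117.9] tw [-0.0005  0.0021 -0.0458] t 30.57 ee [0.5622 0.0448 0.2859] q [-0.62  0.3   0.57  1.78 -0.17  1.12  0.08] F [-0.2  1.2 -0.9] gap 1.005 gf 0.0
```

View pics/w7.png

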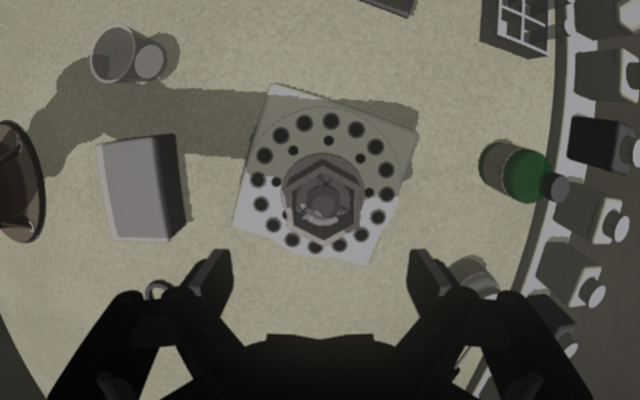

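The wrist view shows the nut at (322,200), flat on the disc and concentric with the stud. Its top measures 126.4 mm against 127 mm nominal, it is upright to 0.001 rad, and the gripper is clear. Handing in.

```bash
python3 -c "
from cell import ticket
print(ticket.job_done())"
```

```text
the job is handed in; nothing more can be done
None
```

The job is handed in at about 31 s on the robot's clock: the disc is seated flat on the platter, the nut dropped into the thread and was screwed down tight (about 3.7 N·m), and it now bears on the collar with the gripper clear; the judge's verdict was not shown.

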